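Turn the pin block cork side up

ROBOT

A 6-joint arm with a two-finger parallel gripper is mounted at the origin on the work surface. World frame = base frame: x ahead of the robot, y to its left, z up, the work surface at z = 0. Lengths are in m, angles in rad, forces in N, time in s.
With the tool pointing down it reaches from about 0.35 to 0.975 m from the base axis. Payload 4.9 kg.
Tool frame: the origin (TCP) lies midway between the tips of the shut fingers; the grasp point (between the pads) lies 19 mm behind it; z points along the fingers, y is the line along which they close (so a half turn about z gives the same grasp; the last joint's range is limited). The gripper opens to 85 mm and grips with 20 to 120 N. Pads are 22 mm wide; open, the fingers measure 114 mm over their backs; the gripper's body (76 mm by 85 mm) begins 54 mm behind the grasp point. The pads swing forward as they close: fully open they stand 13 mm farther back than shut.
Start: joints at [1.124, 0.053, 1.613, -0, 1.476, -0.119], TCP at [0.201, 0.592, 0.231] pointing down, gripper open.
Joint ranges: [-3.01, 3.01], [-1.01, 2.22], [0.06, 2.58], [-1.02, 4.17], [0.09, 2.62], [-3.14, 3.14]. Speed limits (rad/s): [2.57, 2.57, 3.14, 3.14, 3.14, 3.14].

INTERFACE

Orientations are given as a rotation vector (axis times angle).
In Python, from station import ctrl, optics, job gives the robot as it stands.
- The arm moves only by the shell command python3 -m jog 'ROWS' [OPENING] [FORCE]. ROWS is JSON, a list of rows, each a list of 2 entries, a list of its own where there are three numbers: the shift along the tool's x, y, z in m, then the turn, a rotation vector about the tool's x, y, z in rad. A call has 1 to 5 rows; each row is the pose to reach, as a shift and turn from the pose commanded when the call began, along the tool's axes at that moment; what a row does not reach only later rows make up. A row lasts 1/10 s, in which the tool goes at most 50 mm and 8.59 degrees, less where a joint would pass 70% of its speed; a pose out of reach is approached as far as the arm can. A call with a gripper value outside its range is refused whole. OPENING is the opening, from 0 (shut) to 1 (fully open), set as the call begins (- or left out, the last holds). The fingers move at their own pace and stop on an object; FORCE is the grip in N (left out, the last holds). Time passes only in rows, so rows that repeat a pose let the fingers close. It gives the time, the measured TCP pose, the force, the opening and the grip force at its end, in the units of the state.
- ctrl.get_obs(): the state, without advancing time (a new reading comes with each control period).
- optics.get_image(name): name is "side" or "top"; returns a dict with "image" (480x640x3 uint8, blue, green, red), "fx", "fy", "cx", "cy" (pixels), "rvec" (rotation vector, rad) and "tvec" (3), from world to camera coordinates, as OpenCV has them. Camera axes: x right, y down, z forward; pixel columns grow to the right and rows downward; lengths in m; the calibration is good to about 2 mm. A picture is of the moment at which its call begins. There is no depth.
- job.finish_job(): hands the job in; it is judged then, once.
The state is a dict: "t": time; "q": joint angles; "dq": joint speeds; "effort": joint torques, N m; "tool_pos": TCP position; "tool_rot": TCP orientation; "contact_force": force on the tool from outside, world axes, zero at the start; "wrist_torque": the same for the moment, N m; "opening": finger opening in m; "grip_force": force on a finger pad.
Only numpy, scipy, OpenCV 4.12 (cv2) and the standard library are available. Lean on these libraries where they do the work, as an engineer would, in place of code of your own. Each camera call takes 0.05 s, during which the arm holds its last target. There are 200 camera calls.

TASK

On the white board of the dressmaker's table stand two beech blocks; one of them, the pin block, has a dark brown cork layer on one side. Tip the pin block over on the board, a quarter turn without picking it up, so that it lies flat on the board with its cork face up, ready for pins. Leave the plain block and the button jar where they stand, and let go of everything.

Things in the scene. Friction and masses are not known exactly. Their poses are not given: they have to be found in the camera images.
- pin_block: loose beech block 50 (x) x 64 (y) x 95 (z) mm, 0.14-0.28 kg, standing on the board. Its +x side is a 12 mm dark brown cork layer over the whole 64 x 95 face. Origin: block centre; +x points out of the cork (at the start away from the robot within 45 degrees), z up at the start. Pushed level near the top of the cork it tips over the opposite bottom edge, falling by itself past 30 degrees
- plain_block: the look-alike: a plain beech block of the same size, no cork, standing in the same way on the board at least 160 mm to one side. Origin at its centre, z up. To be left alone
- board: white pressing board, fixed to the table, 320 (x) by 440 (y) mm and 12 mm thick. Origin at the centre of its underside, z up; its top is at z = 12 mm
- button_jar: jar of buttons with a red cap, 66 mm across, 85 mm tall, loose on the table beside the board, on the left. Origin at the centre of its underside, z up. To be left alone. (A blue thread spool stands on the table right of the board, and an iron 135 mm tall lies further to the left.)

How it is judged:
At the end, for the whole second after the job is handed in: The pin block lies at rest on the board, cork face up within 10 degrees, its centre at least 30 mm inside the board's edges and 30 to 44 mm above the board's underside (lying flat it is 37 mm); the plain block and the button jar stand upright within 20 mm of where they were (angle between pin_block's own x axis and vertical below 0.175 rad and z of pin_block in the frame of board between 0.03 and 0.044 m and x of pin_block in the frame of board between -0.13 and 0.13 m and y of pin_block in the frame of board between -0.19 and 0.19 m and linear speed of pin_block below 0.02 m/s and distance of each of plain_block, button_jar from where it was at the start of the episode below 0.02 m and angle between each of plain_block, button_jar's own z axis and vertical below 0.175 rad); the robot touches nothing.
It fails at once if the pin block is picked up (its centre rises above 100 mm; tipping it over its edge takes the centre to 66 mm) (height (world z) of pin_block above 0.1 m).
It fails at once if the plain block is moved by more than 20 mm or knocked over (distance of plain_block from where it was at the start of the episode above 0.02 m or angle between plain_block's own z axis and vertical above 0.5 rad).
It fails at once if the button jar is moved by more than 20 mm or knocked over (distance of button_jar from where it was at the start of the episode above 0.02 m or angle between button_jar's own z axis and vertical above 0.5 rad).
It also fails if it takes over 32 s, if anything falls off the work surface, if the arm or the gripper's body presses on something with over 40 N, if the wrist force passes 120 N, or if a joint passes its speed limit or range.

## Working session

There is one attempt and no reset: what is moved stays moved. The work goes in short steps, Python scripts to look and compute and a shell command to move; the robot and the scene stay as the last step left them, time stands still between calls to the robot, and variables do not carry over. Pictures are saved under pics/ and viewed, at most 10 in all, crops included, and the job is handed in when it is done.

```bash
mkdir -p pics
python3 - <<'E'
from station import ctrl, optics
import cv2,pickle
d={n:optics.get_image(n) for n in("side","top")}
pickle.dump(d,open('im0.pkl','wb'))
for n in d: cv2.imwrite(f'pics/{n}0.png',d[n]["image"]); print(n,{k:v for k,v in d[n].items() if k!="image"})
o=ctrl.get_obs();print(o)
E
```

```text
side {'fx': 501.0361411020226, 'fy': 501.0361411020226, 'cx': 314.34720982847665, 'cy': 241.25550046898303, 'rvec': array([ 1.97901168, -0.82844746,  0.50162491]), 'tvec': array([-0.30610377,  0.30440061,  0.44535881])}
top {'fx': 594.8721372157285, 'fy': 594.8721372157285, 'cx': 320.5935790581615, 'cy': 244.5437600166531, 'rvec': array([ 2.19409909, -2.02154574,  0.20656485]), 'tvec': array([0.08395504, 0.54056891, 0.93378134])}
{'t': 0.1, 'q': array([ 1.12396687e+00,  5.32959613e-02,  1.61415800e+00, -5.41251073e-07,
        1.47596433e+00, -1.19015581e-01]), 'dq': array([ 0.00036127,  0.00015559, -0.00192392,  0.00147889, -0.00189459,
        0.00121923]), 'effort': array([-6.06726735e-05, -3.94903457e+01, -3.71361995e+01, -1.00635191e-04,
        3.94015282e-03, -2.69051768e-07]), 'tool_pos': array([0.20100163, 0.59121147, 0.23018199]), 'tool_rot': array([-5.12542935e-01, -3.09898336e+00,  2.75347580e-03]), 'contact_force': array([ 0.53894144, -0.89532397, -0.19620385]), 'wrist_torque': array([-0.03889992, -0.03515716, -0.00394719]), 'grip_force': 0.0, 'opening': 0.08555204220205309}
```

View pics/side0.png

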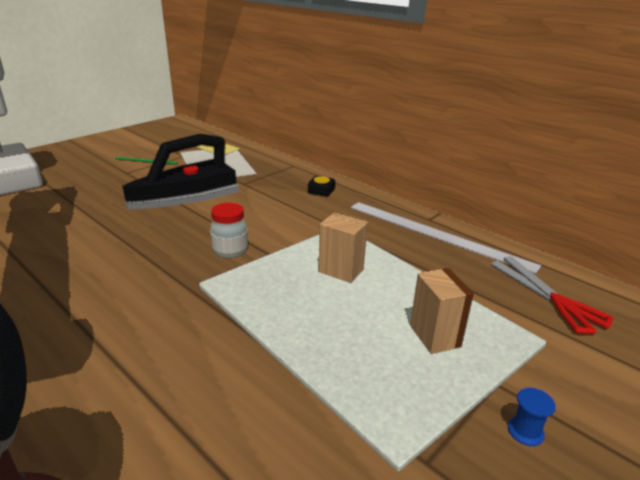

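View pics/top0.png

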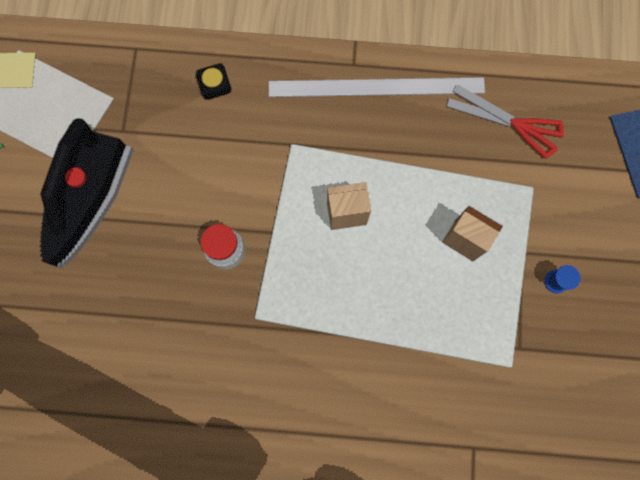

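The side view has the pin block at about (442,310) with its cork on the right. In the top view it is at (473,233), with cork along the upper right edge. The plain block is at (349,205) in the top view, the jar cap at (219,242). Next I need enlarged crops to read the corners.

```bash
cat > h.py <<'E'
import numpy as np,cv2
def cam(d):
    R=cv2.Rodrigues(d["rvec"])[0];return R,d["tvec"].reshape(3),np.array([[d["fx"],0,d["cx"]],[0,d["fy"],d["cy"]],[0,0,1]])
def plane(d,p,z):
    R,t,K=cam(d);v=R.T@np.linalg.inv(K)@np.array([p[0],p[1],1.]);c=-R.T@t;return c+v*(z-c[2])/v[2]
def tri(a,pa,b,pb):
    P=[cam(d)[2]@np.c_[cam(d)[0],cam(d)[1]] for d in(a,b)]
    X=cv2.triangulatePoints(P[0],P[1],np.array(pa,float).reshape(2,1),np.array(pb,float).reshape(2,1))[:,0];return X[:3]/X[3]
def proj(d,X):
    R,t,K=cam(d);p=K@(R@X+t);return p[:2]/p[2]
E
python3 - <<'E'
import pickle,cv2,numpy as np
from h import *
d=pickle.load(open('im0.pkl','rb'))
a=d['top']['image'][190:280,425:525];b=d['side']['image'][255:365,395:485]
a=cv2.resize(a,None,fx=4,fy=4,interpolation=cv2.INTER_CUBIC);b=cv2.resize(b,None,fx=4,fy=4,interpolation=cv2.INTER_CUBIC)
c=np.zeros((440,760,3),np.uint8);c[:360,:400]=a;c[:440,400:]=b
cv2.imwrite('pics/crop.png',c)
for n in d:
    h=cv2.cvtColor(d[n]['image'],cv2.COLOR_BGR2HSV)
    m=((h[...,1]<45)&(h[...,2]>140)).astype(np.uint8)
    m=cv2.morphologyEx(m,cv2.MORPH_CLOSE,np.ones((5,5)))
    for k in cv2.findContours(m,0,2)[0]:
        if 2e4<cv2.contourArea(k)<1e5:
            q=cv2.approxPolyDP(cv2.convexHull(k),12,True)[:,0]
            for p in q: print(n,p,plane(d[n],p,.012).round(3))
E
```

```text
side [200 282] [0.406 0.227 0.012]
side [317 235] [0.658 0.201 0.012]
side [367 241] [0.71  0.119 0.012]
side [545 344] [ 0.666 -0.241  0.012]
side [398 470] [ 0.353 -0.209  0.012]
side [160   0] [2.84  4.348 0.012]
side [173 114] [0.893 1.072 0.012]
side [  0 144] [0.397 1.14  0.012]
side [0 0] [1.669 5.069 0.012]
top [291 145] [0.719 0.197 0.012]
top [533 188] [ 0.674 -0.238  0.012]
top [510 367] [ 0.359 -0.203  0.012]
top [255 318] [0.405 0.229 0.012]
```

View pics/crop.png

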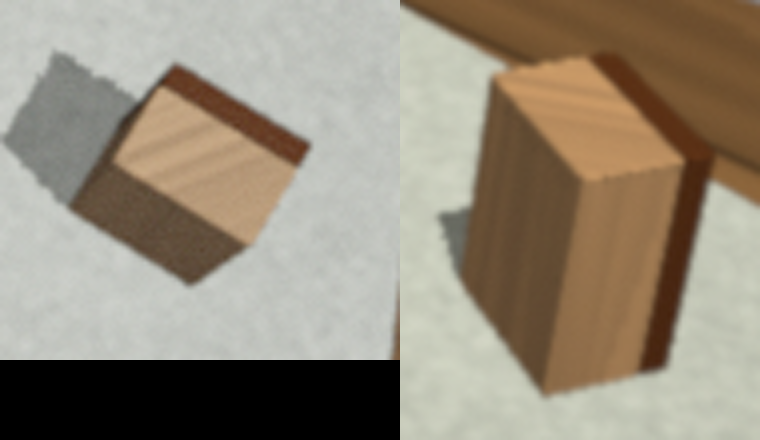

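The crop shows the top-face corners and the bottom edges clearly in both views: cork strip upper right in the top view, right in the side view. I'll triangulate them.

Run:
```python
import pickle
from h import *
from scipy.spatial.transform import Rotation as Ro
from station import ctrl
d=pickle.load(open('im0.pkl','rb'));T,S=d['top'],d['side']
ft=lambda p:np.array([(p[0]+.5)/4-.5+425,(p[1]+.5)/4-.5+190]); fs=lambda p:np.array([(p[0]-400+.5)/4-.5+395,(p[1]+.5)/4-.5+255])
t=dict(CL=(175,63),CR=(311,145),BR=(248,246),BL=(112,160),bBR=(191,286),bBL=(70,208))
s=dict(CL=(618,53),CR=(714,156),BR=(582,181),BL=(491,76),bBR=(546,396),bBL=(462,280))
X={}
for k in t:
    x=tri(T,ft(t[k]),S,fs(s[k]));X[k]=x
    print(k,x.round(4),'err',(proj(T,x)-ft(t[k])).round(1),(proj(S,x)-fs(s[k])).round(1),'plane',plane(T,ft(t[k]),.012 if k[0]=='b' else .107)[:2].round(4))
P={k:plane(T,ft(t[k]),.107) for k in('CL','CR','BL','BR')}
for Q in(X,P):
    c=sum(Q[k] for k in('CL','CR','BL','BR'))/4;n=(Q['CL']+Q['CR']-Q['BL']-Q['BR'])[:2]/2;w=(Q['CL']+Q['BL']-Q['CR']-Q['BR'])[:2]/2
    print('c',c.round(4),'depth',np.hypot(*n),'width',np.hypot(*w),'yaw',np.arctan2(n[1],n[0]),np.arctan2(-w[0],w[1]))
o=ctrl.get_obs();R=Ro.from_rotvec(o['tool_rot']);print(R.as_matrix().round(3))
```

```text
CL [ 0.6053 -0.104   0.105 ] err [ 0.4 -0.3] [-0.7  0.2] plane [ 0.6042 -0.1029]
CR [ 0.5757 -0.1586  0.1042] err [ 0.1 -0. ] [-0.1  0. ] plane [ 0.5749 -0.1577]
BR [ 0.5328 -0.1348  0.1039] err [ 0.1 -0.1] [-0.2  0. ] plane [ 0.532  -0.1339]
BL [ 0.5631 -0.08    0.1038] err [-0.  0.] [ 0. -0.] plane [ 0.5624 -0.0794]
bBR [ 0.5337 -0.1357  0.0106] err [ 0.2 -0.1] [-0.4  0.1] plane [ 0.5332 -0.1351]
bBL [ 0.563  -0.0813  0.0129] err [-0.1  0.1] [ 0.2 -0. ] plane [ 0.5633 -0.0816]
c [ 0.5692 -0.1194  0.1042] depth 0.04873269745442826 width 0.06237794410424755 yaw -0.5118717279311332 -0.5001973405491663
c [ 0.5684 -0.1185  0.107 ] depth 0.048520751877208286 width 0.06221923919819516 yaw -0.5105799875511421 -0.499418027171027
[[-0.947  0.322 -0.001]
 [ 0.322  0.947 -0.002]
 [ 0.    -0.002 -1.   ]]
```

Heights check out (top about 0.104, bottom about 0.012, size 49 x 62). The block centre is (0.569,-0.119), and the cork normal has a yaw of -0.505. I'm approaching beyond the cork with fingers shut, high above everything.

```bash
cat > go.py <<'E'
import sys
from station import ctrl
from scipy.spatial.transform import Rotation as Ro
import numpy as np
o=ctrl.get_obs();R=Ro.from_rotvec(o['tool_rot']);n=np.array([np.cos(.505),-np.sin(.505),0])
off,z=float(sys.argv[1]),float(sys.argv[2])
tgt=np.array([.569,-.119,0])+n*off;tgt[2]=z
print('t',o['t'],'pos',o['tool_pos'].round(4),'F',o['contact_force'].round(1),'q',o['q'].round(2))
D=Ro.from_matrix(np.c_[-n,np.cross([0,0,-1],-n),[0,0,-1]])
print('shift',(R.inv().apply(tgt-o['tool_pos'])).round(4),'turn',(R.inv()*D).as_rotvec().round(3), '-n in tool',R.inv().apply(-n).round(3))
E
python3 go.py .08 .23
python3 -m jog '[[[-0.19,-0.165,0],[0,0,0.176]],[[-0.19,-0.165,0],[0,0,0.176]],[[-0.19,-0.165,0],[0,0,0.176]],[[-0.19,-0.165,0],[0,0,0.176]],[[-0.19,-0.165,0],[0,0,0.176]]]' 0 20
python3 go.py .08 .23
```

```text
t 0.1 pos [0.201  0.5912 0.2302] F [ 0.5 -0.9 -0.2] q [ 1.12  0.05  1.61 -0.    1.48 -0.12]
shift [-0.6558 -0.568   0.0011] turn [-0.002 -0.     0.177] -n in tool [ 0.984  0.176 -0.   ]
t: 0.6
tool_pos: [0.3275, 0.3738, 0.2308]
tool_rot: [-0.782, -3.043, 0.001]
contact_force: [0.1, -0.2, 0.5]
opening: 0.0121
grip_force: 0.0
t 0.6 pos [0.3275 0.3738 0.2308] F [ 0.1 -0.2  0.5] q [ 0.7  -0.26  1.9  -0.    1.5  -0.37]
shift [-0.5292 -0.3155  0.0009] turn [-0.001  0.     0.002] -n in tool [ 1.     0.002 -0.   ]
```

```bash
python3 -m jog '[[[-0.2,-0.12,0],[0,0,0]],[[-0.2,-0.12,0],[0,0,0]],[[-0.2,-0.12,0],[0,0,0]],[[-0.2,-0.12,0],[0,0,0]],[[-0.2,-0.12,0],[0,0,0]]]' >/dev/null
python3 -m jog '[[[-0.2,-0.12,0],[0,0,0]],[[-0.2,-0.12,0],[0,0,0]],[[-0.2,-0.12,0],[0,0,0]],[[-0.2,-0.12,0],[0,0,0]],[[-0.2,-0.12,0],[0,0,0]]]'
python3 go.py .08 .23
```

```text
t: 1.6
tool_pos: [0.5623, -0.0305, 0.2307]
tool_rot: [-0.786, -3.041, 0.001]
contact_force: [1.2, 2.1, -0.7]
opening: -0.0
grip_force: 0.0
t 1.6 pos [ 0.5623 -0.0305  0.2307] F [ 1.2  2.1 -0.7] q [-0.19 -0.09  1.76 -0.    1.48 -1.25]
shift [-0.1288 -0.0741  0.0006] turn [-0.001 -0.    -0.001] -n in tool [ 1.    -0.001  0.   ]
```

```bash
python3 -m jog '[[[-0.125,-0.07,0],[0,0,0]],[[-0.125,-0.07,0],[0,0,0]],[[-0.125,-0.07,0],[0,0,0]],[[-0.125,-0.07,0],[0,0,0]],[[-0.125,-0.07,0],[0,0,0]]]'
python3 go.py .08 .093
```

```text
t: 2.1
tool_pos: [0.637, -0.1499, 0.23]
tool_rot: [-0.785, -3.04, -0.001]
contact_force: [0.9, -0.2, 0.1]
opening: 0.0002
grip_force: 0.0
t 2.1 pos [ 0.637  -0.1499  0.23  ] F [ 0.9 -0.2  0.1] q [-0.34  0.12  1.54  0.    1.48 -1.41]
shift [-0.0058 -0.0058  0.137 ] turn [-0.    -0.002 -0.   ] -n in tool [ 1.    -0.     0.002]
```

```bash
python3 -m jog '[[[-0.006,-0.006,0.03],[0,0,0]],[[-0.006,-0.006,0.07],[0,0,0]],[[-0.006,-0.006,0.11],[0,0,0]],[[-0.006,-0.006,0.136],[0,0,0]],[[-0.006,-0.006,0.136],[0,0,0]]]'
python3 go.py .03 .093
python3 - <<'E'
from station import optics
import cv2,numpy as np
a=optics.get_image('top')['image'][150:300,400:560];b=optics.get_image('side')['image'][200:400,380:540]
c=np.zeros((600,800,3),np.uint8);c[:375,:400]=cv2.resize(a,(400,375));c[:500,400:]=cv2.resize(b,(400,500))
cv2.imwrite('pics/app.png',c)
E
```

```text
t: 2.6
tool_pos: [0.6355, -0.1546, 0.0896]
tool_rot: [-0.778, -3.033, -0.002]
contact_force: [-0.3, 0.7, -0.5]
opening: -0.0
grip_force: 0.0
t 2.6 pos [ 0.6355 -0.1546  0.0896] F [-0.3  0.7 -0.5] q [-0.35  0.25  1.64  0.    1.26 -1.42]
shift [ 0.0454 -0.0009 -0.0029] turn [-0.001 -0.01   0.003] -n in tool [1.    0.003 0.01 ]
```

View pics/app.png

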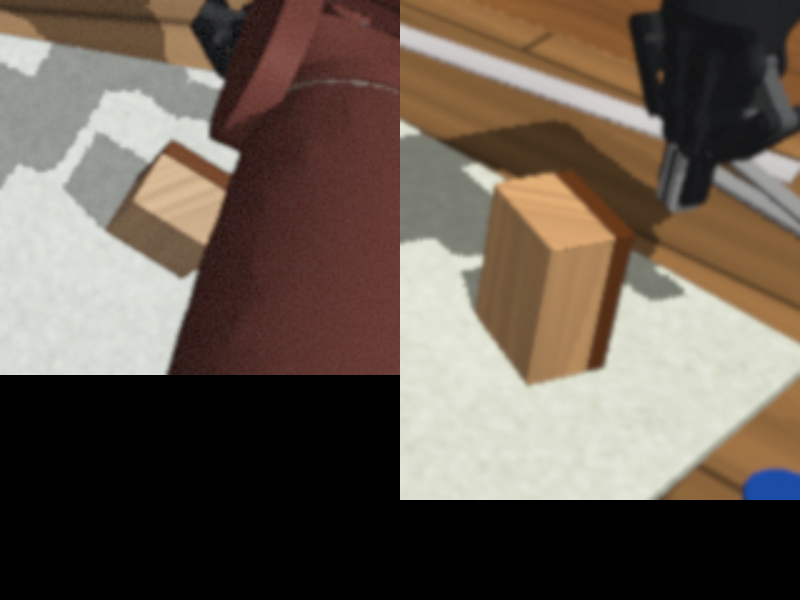

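The tip sits just behind the middle of the cork, at (683,210) in the right crop. Nothing is touched. Closing in, then pushing level and slowly.

```bash
python3 -m jog '[[[0.015,0,-0.002],[0,0,0]],[[0.028,0,-0.002],[0,0,0]],[[0.036,0,-0.002],[0,0,0]],[[0.044,0,-0.002],[0,0,0]],[[0.052,0,-0.002],[0,0,0]]]'
python3 go.py .0 .093
```

```text
t: 3.2
tool_pos: [0.5947, -0.1323, 0.099]
tool_rot: [0.782, 3.04, -0.0]
contact_force: [0.5, -2.0, 0.0]
opening: 0.0003
grip_force: 0.3
t 3.2 pos [ 0.5947 -0.1323  0.099 ] F [ 0.5 -2.   0. ] q [-0.34  0.13  1.76 -0.    1.25 -1.41]
shift [ 0.0289 -0.0008  0.0059] turn [0.    0.003 0.001] -n in tool [ 1.     0.001 -0.003]
```

```bash
python3 -m jog '[[[0.006,0,0.004],[0,0,0]],[[0.012,0,0.006],[0,0,0]],[[0.018,0,0.006],[0,0,0]],[[0.024,0,0.006],[0,0,0]],[[0.024,0,0.006],[0,0,0]]]'
python3 go.py .0 .093
python3 - <<'E'
from station import optics
import cv2,numpy as np
b=optics.get_image('side')['image'][200:400,340:540]
cv2.imwrite('pics/push.png',cv2.resize(b,(500,500)))
E
```

```text
t: 3.7
tool_pos: [0.5723, -0.1202, 0.0909]
tool_rot: [-0.782, -3.042, -0.0]
contact_force: [0.8, -0.2, -0.4]
opening: 0.0002
grip_force: 0.0
t 3.7 pos [ 0.5723 -0.1202  0.0909] F [ 0.8 -0.2 -0.4] q [-0.33  0.09  1.82  0.    1.23 -1.4 ]
shift [ 0.0034 -0.0005 -0.0021] turn [-0.    -0.001  0.001] -n in tool [1.    0.001 0.001]
```

View pics/push.png

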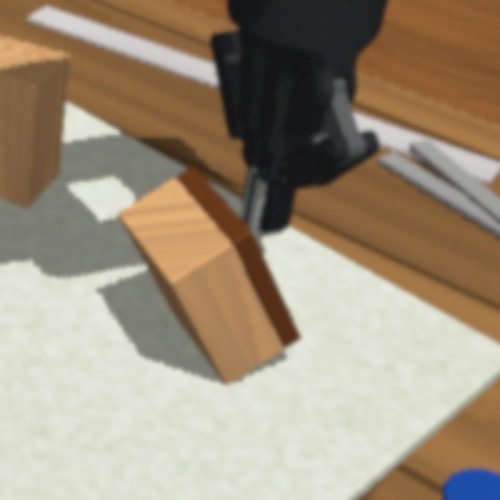

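The block is tilting about its robot-side bottom edge (roughly 20 to 25 degrees, cork edge at (298,338) lifted), and the finger is on the cork. A little more push finishes it.

```bash
python3 -m jog '[[[0.006,0,0],[0,0,0]],[[0.012,0,0],[0,0,0]],[[0.018,0,0],[0,0,0]],[[0.022,0,0],[0,0,0]],[[0.022,0,0],[0,0,0]]]'
python3 -m jog '[[[0,0,-0.03],[0,0,0]],[[0,0,-0.07],[0,0,0]],[[-0.03,0,-0.11],[0,0,0]],[[-0.07,0,-0.14],[0,0,0]],[[-0.11,0,-0.14],[0,0,0]]]'
python3 - <<'E'
from station import optics
import cv2,numpy as np,pickle
d={n:optics.get_image(n) for n in("side","top")};pickle.dump(d,open('im1.pkl','wb'))
c=np.zeros((600,800,3),np.uint8)
c[:,:400]=cv2.resize(d['top']['image'][130:400,380:560],(400,600));c[:500,400:]=cv2.resize(d['side']['image'][180:430,340:540],(400,500))
cv2.imwrite('pics/end.png',c)
E
```

```text
t: 4.25
tool_pos: [0.5533, -0.1097, 0.0912]
tool_rot: [-0.783, -3.042, 0.0]
contact_force: [-0.1, -0.2, 0.7]
opening: 0.0002
grip_force: 0.0
t: 4.75
tool_pos: [0.6541, -0.1647, 0.2392]
tool_rot: [0.78, 3.031, -0.002]
contact_force: [1.0, 0.0, 1.2]
opening: 0.0002
grip_force: 0.0
```

View pics/end.png

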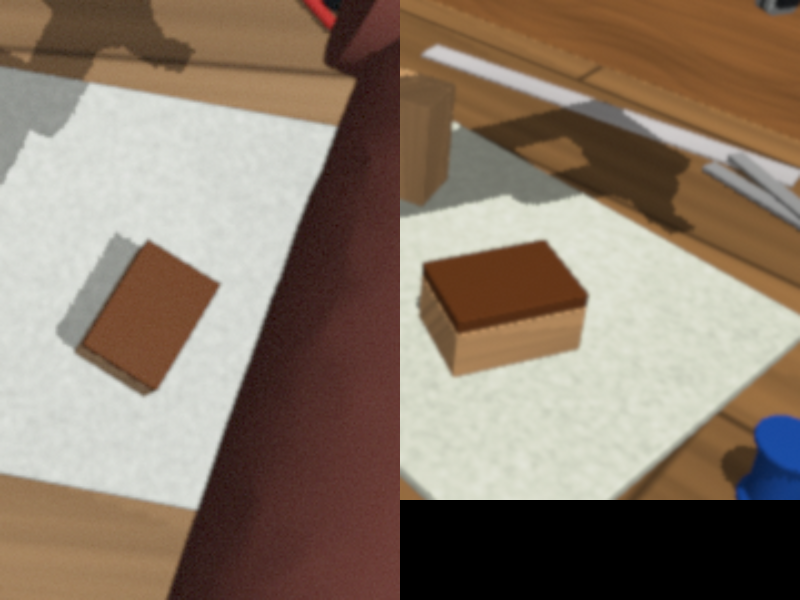

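The block lies flat with its cork up, at (150,315) in the left crop. It is well inside the board, and the arm is clear. I'll check its position against the board, settle for 0.3 s, then hand in.

```bash
python3 -m jog '[[[0,0,0],[0,0,0]],[[0,0,0],[0,0,0]],[[0,0,0],[0,0,0]]]'
python3 - <<'E'
import pickle
from h import *
from station import job
d=pickle.load(open('im1.pkl','rb'));z=[150/400*180+380-1,315/600*270+130]
c=plane(d['top'],z,.062)-np.array([.539,-.004,.062]);a=-.102
b=[np.cos(a)*c[0]+np.sin(a)*c[1],-np.sin(a)*c[0]+np.cos(a)*c[1]];print('in board',np.round(b,3))
if abs(b[0])<.12 and abs(b[1])<.18: print(job.finish_job())
E
```

```text
t: 5.15
tool_pos: [0.6493, -0.1625, 0.2311]
tool_rot: [-0.782, -3.042, -0.0]
contact_force: [-0.4, 0.3, -0.4]
opening: 0.0002
grip_force: 0.0
in board [-0.029 -0.081]
the job is handed in; nothing more can be done
None
```

The pin block is tipped over and lies flat with its cork up, about 29 mm and 81 mm from the board's centre; I touched neither the plain block nor the jar, the arm is clear, and I handed the job in at about 5 s (no verdict came back).

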